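# Switch on the gas transfer pump under its red safety cover

### The arm

A 7-joint arm with a two-finger parallel gripper is mounted at the origin on the work surface. World frame = base frame: x ahead of the robot, y to its left, z up, the work surface at z = 0. Lengths are in m, angles in rad, forces in N, time in s.
With the tool pointing down it reaches from about 0.425 to 0.875 m from the base axis. Payload 8.4 kg.
Tool frame: the origin (TCP) lies between the finger pads; the fingertips stand 22 mm ahead of it and the grasp point (between the pads) lies 3 mm ahead of it (robot.finger_overhang is the distance from the TCP to the fingertips, in m); z points along the fingers, y is the direction in which the jaws open and shut (so a half turn about z gives the same grasp; the last joint's range is limited). The gripper opens to 87 mm and grips with 3 to 60 N. Pads are 19 mm wide; open, the fingers measure 117 mm over their backs; the gripper's body (75 mm by 190 mm) begins 51 mm behind the grasp point.
Start: joints at [1.185, 0.333, 0.04, 1.465, -0.013, 1.343, -0.059], TCP at [0.184, -0.623, 0.211] pointing down, gripper open.
Joint ranges: [-2.58, 2.58], [-0.38, 2.09], [-1.3, 1.39], [0.25, 2.4], [-1.5, 4.64], [0.08, 2.09], [-2.65, 2.65]. Speed limits (rad/s): [2.22, 2.22, 2.79, 2.79, 3.14, 3.14, 3.14].

### API

Orientations are given as a 3x3 rotation matrix whose columns are the frame's x, y, z axes.
In Python, from workcell import robot gives the robot as it stands.
- The arm moves only by the shell command python3 -m handwheel 'ROWS' [OPENING] [FORCE]. ROWS is JSON, a list of rows, each a list of 2 entries, a list of its own where there are three numbers: the shift along the tool's x, y, z in mm, then the turn about the tool's z in degrees. A call has exactly 5 rows; each row shifts and turns the commanded pose from where the row before left it, along the tool's axes as they then stand; what a row does not reach is not made up. A row lasts 1/12 s, in which the tool goes at most 41.7 mm and 7.16 degrees, less where a joint would pass 70% of its speed; a pose out of reach is approached as far as the arm can. A call is refused whole if a number of a shift passes 41.7 or a number of a turn 7.16, either way. A call with a gripper value outside its range is refused whole. OPENING is the opening, from -1 (shut) to 1 (fully open), so that 0 is half open, set as the call begins (- or left out, the last holds). The fingers move at their own pace and stop on an object; FORCE is the grip in N (left out, the last holds). Time passes only in rows, so rows that do not move let the fingers close, or fill a call up. It gives the time, the measured TCP pose, the force and the opening at its end, in the units of the state.
- robot.sense(): the state, without advancing time (a new reading comes with each control period).
- robot.read_camera(name): name is "scene" or "side" or "wrist"; returns a dict with "pixels" (384x512x3 uint8, red, green, blue), "depth" (384x512 float32, m along the optical axis (not along the pixel's ray), 0 where there is no reading), "fov_y" (degrees; the focal length in pixels is half the picture's height over the tangent of half this angle, whatever the lens; pixels are square), "cx", "cy" (the principal point, pixels), "xyz" and "rotation" of the camera in the world; the wrist camera has in their place "mount" (4x4, takes a point from camera to tool coordinates, whose origin is the TCP and whose axes are the flange's). Camera axes: x right, y down, z forward; pixel columns grow to the right and rows downward; lengths in m; the calibration is good to about 2 mm. A picture is of the moment at which its call begins: read the wrist's pose just before it.
- robot.finish_job(): hands the job in, once; it reports no verdict.
The state is a dict: "t": time; "q": joint angles; "qvel": joint speeds; "tau": joint torques, N m; "position": TCP position; "tool_rot": TCP orientation; "force": force on the tool from outside, world axes, zero at the start; "moment": the same for the moment, N m; "opening": finger opening in m.
Only numpy, scipy, OpenCV 4.12 (cv2) and the standard library are available. Lean on these libraries where they do the work, as an engineer would, in place of code of your own. Each camera call takes 0.05 s, during which the arm holds its last target. There are 200 camera calls.

### The job

Switch on the gas transfer pump: lift the red safety cover of its switch box right up until it stands open, flip the toggle beneath it all the way over from the red-dot side to the green-dot side, then close the red cover fully down over it again. Leave the yellow-covered switch box shut.

Things in the scene. Friction and masses are not known exactly. Their poses are not given: they have to be found in the camera images.
- pump_box: Grey switch box with the RED cover, fixed on the counter, 120 (x) x 110 (y) x 60 mm. Origin: centre of its underside. x points front (robot side) to back, y to its left, z up; yaw up to 0.3 rad. Flat top panel at z 60; red dot at (17, -44), green dot at (17, 44) on it, in mm. A twin with a YELLOW cover stands on the other side of the counter; which is left or right varies.
- pump_cover (a joint): Red hood, open below and behind, 70 x 70 x 44 mm high, hinge line along the box's y at x 55, z 60 mm. Shut: x -15 to 55, z 60 to 104. 0 rad shut, grows as its front rises, 1.57 upright, stop 1.75. Stays at any angle; 1 to 1.5 N at the tab moves it. Grip tab, 14 mm wide (y), 12 thick, juts from its front: shut, x -63 to -15, y 0, mid-height z 98; open, it points up.
- pump_toggle (a joint): Steel toggle under the red hood, a round bar 11 mm thick, pivot at x 17, y 0, z 60 mm of the box, 32 mm from pivot to the centre of its round end. 0 rad leans 0.5 rad to -y (red dot, off; end at y -15, z 88); 1.0 leans 0.5 rad to +y (green dot, on, stop; end at y 15, z 88). Starts at 0 to 0.1, stays where left, about 2 N moves its end.
- vent_cover (a joint): Yellow cover of the other switch box, of the same build: 0 rad shut, grows as it opens. Starts shut and is to stay shut.
Things that resemble listed ones, but are neither listed nor needed, are in the scene too. Leave any purple look-alike of the pump_box alone. Leave any blue look-alike of the part that bears vent_cover alone.

How it is judged:
By the outcome, as a careful person would: the job done as asked, in the order asked, and still so for the second after the job is handed in, with the robot touching nothing.
It also fails if it takes over 64 s, if anything falls off the work surface, if the arm or the gripper's body presses on something with over 40 N, if the wrist force passes 120 N, or if a joint passes its speed limit or range.

## Working session

There is one attempt and no reset: what is moved stays moved. The work goes in short steps, Python scripts to look and compute and a shell command to move; the robot and the scene stay as the last step left them, time stands still between calls to the robot, and variables do not carry over. Pictures are saved under pics/ and viewed, about 8 in all and at most 12, crops included, and the job is handed in when it is done.

```bash
mkdir -p pics; ls; cat > h.py <<'E'
import numpy as np, cv2
from workcell import robot
def shot(n,f):
    s=robot.sense(); c=robot.read_camera(n); cv2.imwrite('pics/'+f+'.png',c['pixels'][:,:,::-1]); np.savez('pics/'+f+'.npz',P=np.array(s['position']),R=np.array(s['tool_rot']),**c); return c
def cloud(f):
    c=np.load('pics/'+f+'.npz'); d=c['depth']; fl=192/np.tan(np.radians(float(c['fov_y']))/2)
    v,u=np.mgrid[:384,:512]; p=np.stack([(u-c['cx'])/fl*d,(v-c['cy'])/fl*d,d],-1)
    if 'mount' in c:
        M=c['mount']; p=p@M[:3,:3].T+M[:3,3]; p=p@c['R'].T+c['P']
    else: p=p@c['rotation'].T+c['xyz']
    return p,c['pixels'],d
E
python3 - <<'E'
from h import *
s=robot.sense(); print(s)
a=shot('scene','a');b=shot('side','b')
cv2.imwrite('pics/ab.png',cv2.resize(np.vstack([a['pixels'],b['pixels']])[:,:,::-1],(448,600+72))[:600] if 0 else cv2.resize(np.hstack([a['pixels'],b['pixels']])[:,:,::-1],(800,300)))
print(a['xyz'],b['xyz'])
E
```

```text
pics
{'t': 0.0, 'q': array([ 1.18476187,  0.33389972,  0.03987165,  1.4662901 , -0.01339475,
        1.34325737, -0.05849948]), 'qvel': array([-5.72598024e-04, -1.86685055e-03,  4.24992197e-04,  4.69877511e-04,
        2.28523383e-04, -1.11220463e-04,  9.35446855e-05]), 'tau': array([ 2.34441395e-04, -6.56367445e+01,  1.33533977e+00, -4.03799200e+01,
       -5.96537674e-02,  4.49232920e-02,  1.37072657e-04]), 'position': array([ 0.18373005, -0.62299066,  0.21025725]), 'tool_rot': array([[ 9.59148123e-01,  2.82903815e-01, -5.55957325e-04],
       [ 2.82904339e-01, -9.59146975e-01,  1.48819043e-03],
       [-1.12230038e-04, -1.58467779e-03, -9.99998738e-01]]), 'force': array([-0.29433112, -1.03321663, -0.08907824]), 'moment': array([-0.05449229,  0.02547137, -0.02311228]), 'opening': 0.0871600798280795}
[1.10287509 0.50751912 0.67855388] [ 0.40286942 -0.74531946  0.70554873]
```

View pics/a.png

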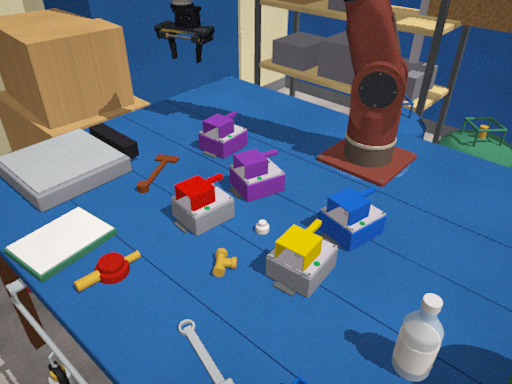

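The red-covered box is at about (203,205) with its tab at (215,180). A purple twin stands at (257,172), and the yellow box at (300,258) with the blue one next to it. I'll locate them from depth.

```bash
python3 - <<'E'
from h import *
for f in 'ab':
    p,im,d=cloud(f); hsv=cv2.cvtColor(im,cv2.COLOR_RGB2HSV); h,s,v=cv2.split(hsv)
    z=p[...,2]
    for name,m in dict(red=((h<5)|(h>175)),yel=(h>23)&(h<33),pur=(h>135)&(h<160),blue=(h>105)&(h<118)).items():
        m=m&(s>180)&(v>70)&(d>0)&(z>.075)&(z<.12)&(np.hypot(p[...,0],p[...,1])>.3)&(np.hypot(p[...,0],p[...,1])<1)
        n,l,st,c=cv2.connectedComponentsWithStats(m.astype('u1'))
        for i in range(1,n):
            if st[i,4]<60: continue
            q=p[l==i]; t=q[q[:,2]>.099]
            print(f,name,c[i].round(),st[i,4],'min',q.min(0).round(3),'max',q.max(0).round(3))
            if len(t)>20:
                r=cv2.minAreaRect((t[:,:2]*1000).astype('f4')); print('   top',np.median(t,0).round(3),[np.round(x,1) for x in r], cv2.boxPoints(r).round().tolist())
    # purple/grey box tops
    np.set_printoptions(suppress=True)
    m=(s<60)&(abs(z-.06)<.004)&(d>0)&(p[...,0]>.3)&(p[...,0]<.9)
    n,l,st,c=cv2.connectedComponentsWithStats(m.astype('u1'))
    for i in range(1,n):
        if st[i,4]>40: print(f,'grey',c[i].round(),st[i,4],p[l==i].mean(0).round(3),p[l==i].min(0).round(3),p[l==i].max(0).round(3))
E
```

```text
a red [198. 188.] 775 min [ 0.485 -0.205  0.075] max [ 0.604 -0.125  0.106]
   top [ 0.565 -0.157  0.103] [array([ 544.3, -159.8]), array([ 69.8, 116.6]), np.float64(83.9)] [[483.0, -188.0], [599.0, -201.0], [606.0, -131.0], [490.0, -119.0]]
a yel [301. 240.] 1071 min [0.472 0.105 0.075] max [0.592 0.178 0.106]
   top [0.551 0.141 0.103] [array([530.9, 139.5]), array([117.4,  68.8]), np.float64(4.9)] [[470.0, 169.0], [475.0, 100.0], [592.0, 110.0], [586.0, 179.0]]
a blue [352. 201.] 868 min [0.282 0.1   0.075] max [0.405 0.184 0.107]
   top [0.36  0.148 0.103] [array([339.4, 147. ]), array([ 72.4, 119.1]), np.float64(78.0)] [[274.0, 124.0], [390.0, 99.0], [405.0, 170.0], [289.0, 195.0]]
a grey [113. 136.] 282 [ 0.518 -0.603  0.062] [ 0.492 -0.712  0.056] [ 0.538 -0.515  0.064]
a grey [211. 136.] 64 [ 0.307 -0.381  0.059] [ 0.3   -0.427  0.056] [ 0.315 -0.33   0.063]
a grey [272. 171.] 185 [ 0.335 -0.111  0.059] [ 0.301 -0.149  0.056] [ 0.388 -0.083  0.062]
a grey [244. 175.] 151 [ 0.4   -0.154  0.059] [ 0.372 -0.211  0.056] [ 0.425 -0.109  0.064]
a grey [219. 198.] 244 [ 0.52  -0.126
[... 1261 characters left out ...]
y [277. 150.] 432 [0.502 0.122 0.059] [0.471 0.08  0.056] [0.553 0.184 0.063]
b grey [235. 147.] 57 [0.394 0.142 0.059] [0.389 0.105 0.057] [0.403 0.169 0.062]
b grey [308. 155.] 68 [0.576 0.096 0.059] [0.558 0.087 0.056] [0.594 0.108 0.064]
b grey [207. 242.] 585 [ 0.332 -0.174  0.059] [ 0.3   -0.218  0.056] [ 0.395 -0.11   0.064]
b grey [303. 241.] 849 [ 0.524 -0.184  0.059] [ 0.484 -0.221  0.056] [ 0.599 -0.132  0.064]
b grey [243. 235.] 140 [ 0.404 -0.161  0.06 ] [ 0.395 -0.203  0.057] [ 0.42  -0.133  0.063]
b grey [189. 337.] 142 [ 0.307 -0.38   0.06 ] [ 0.301 -0.424  0.057] [ 0.313 -0.346  0.063]
b grey [186. 365.] 73 [ 0.306 -0.429  0.06 ] [ 0.3   -0.436  0.056] [ 0.314 -0.418  0.064]
```

View pics/b.png

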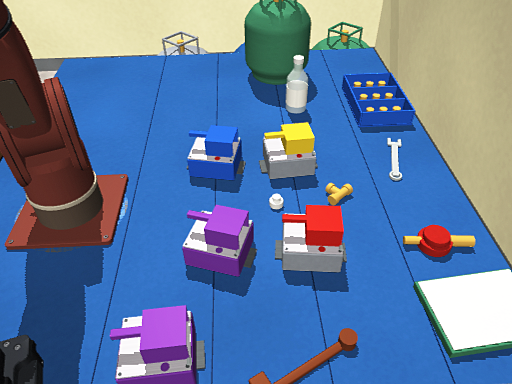

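Estimate for the red box: origin about (0.5475, -0.161), yaw about -0.103. The tool has to turn about +22° and then go above the tab.

```bash
cat >> h.py <<'E'
B=np.array([.5475,-.1614]); YAW=-.103
def go(bx,by,z):
    s=robot.sense(); R=np.array(s['tool_rot']); e=np.array([[np.cos(YAW),-np.sin(YAW)],[np.sin(YAW),np.cos(YAW)]])
    w=np.r_[B+e@[bx/1e3,by/1e3],z/1e3]; P=np.array(s['position'])
    print('t',round(s['t'],2),'box pos',(e.T@(P[:2]-B)*1e3).round(1),'z',(P[2]*1e3).round(1),'shift',(R.T@(w-P)*1e3).round(1),'turn',np.degrees(np.arctan2(R[1,0],R[0,0])-YAW).round(2),'F',np.round(s['force'],1),'open',round(s['opening']*1e3,1))
E
python3 -m handwheel '[[[30,-25,0],4.5],[[30,-25,0],4.5],[[30,-25,0],4.5],[[30,-25,0],4.5],[[30,-25,0],4.3]]' 
python3 -c "from h import *;go(-46,0,211)"
```

```text
t: 0.52
position: [0.3161, -0.4792, 0.211]
tool_rot: [[0.994, -0.107, -0.0], [-0.107, -0.994, 0.0], [-0.0, -0.0, -1.0]]
force: [0.8, -0.9, 0.5]
opening: 0.0871
t 0.52 box pos [-197.5 -339.9] z 211.0 shift [ 1.502e+02 -3.405e+02  1.000e-01] turn -0.23 F [ 0.8 -0.9  0.5] open 87.1
```

```bash
python3 -m handwheel '[[[15,-34,0],-0.2],[[15,-34,0],0],[[15,-34,0],0],[[15,-34,0],0],[[15,-34,0],0]]' >/dev/null
python3 -m handwheel '[[[15,-34,0],0],[[15,-34,0],0],[[15,-34,0],0],[[15,-34,0],0],[[15,-34,0],0]]' -0.2 20
python3 - <<'E'
from h import *
go(-46,0,211); shot('wrist','c')
p,im,d=cloud('c'); h,s,v=cv2.split(cv2.cvtColor(im,cv2.COLOR_RGB2HSV)); z=p[...,2]
m=((h<5)|(h>175))&(s>150)&(v>60)&(z>.09)&(z<.115)
print(m.sum(),p[m].min(0),p[m].max(0),np.median(p[m],0))
r=cv2.minAreaRect((p[m][:,:2]*1000).astype('f4'));print(r,cv2.boxPoints(r).round(1).tolist())
q=p[m][:,:2]-B; e=np.array([[np.cos(YAW),-np.sin(YAW)],[np.sin(YAW),np.cos(YAW)]]); q=q@e*1e3
for a in range(-70,60,10):
    k=q[(q[:,0]>=a)&(q[:,0]<a+10)]
    if len(k): print(a,k[:,1].min().round(1),k[:,1].max().round(1),len(k))
print(q[:,0].min(),q[:,0].max())
E
```

```text
t: 1.35
position: [0.4989, -0.1558, 0.211]
tool_rot: [[0.995, -0.099, -0.0], [-0.099, -0.995, -0.0], [-0.0, 0.0, -1.0]]
force: [0.8, -0.5, -0.3]
opening: 0.0614
t 1.35 box pos [-48.9   0.6] z 211.0 shift [2.9 0.6 0. ] turn 0.23 F [ 0.8 -0.5 -0.3] open 61.4
5293 [ 0.48314464 -0.20369735  0.10196358] [ 0.60192967 -0.12761342  0.10717432] [ 0.56268887 -0.16301637  0.1046716 ]
((540.9840698242188, -162.56869506835938), (69.63021087646484, 116.50959014892578), 83.15080261230469) [[479.0, -190.1999969482422], [594.7000122070312, -204.10000610351562], [603.0, -134.89999389648438], [487.29998779296875, -121.0999984741211]]
-70 -7.2 5.0 47
-60 -7.2 5.0 106
-50 -7.1 5.0 105
-40 -7.9 5.0 110
-30 -7.9 5.0 116
-20 -36.2 32.3 489
-10 -36.6 32.1 626
0 -36.7 32.7 671
10 -37.0 32.6 684
20 -36.7 32.2 704
30 -37.3 31.9 749
40 -37.4 31.7 770
50 -37.3 31.4 116
-64.5293391802126 51.76596199520763
```

View pics/c.png

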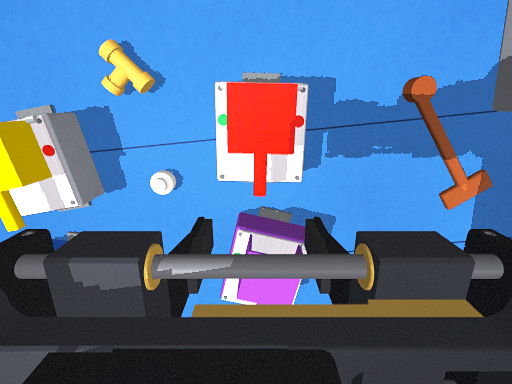

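The tab is at about (260,175), hood top centred at (262,118), and the jaws straddle it. The three views agree to about 2 mm, so I average them and descend around the tab.

```bash
sed -i 's/^B=.*/B=np.array([.5464,-.1625]); YAW=-.110/' h.py; python3 -c "from h import *;go(-46,0,101)"
python3 -m handwheel '[[[3,2,22],0.6],[[0,0,22],0],[[0,0,22],0],[[0,0,22],0],[[0,0,22],0]]' -0.4 8
python3 -m handwheel '[[[0,0,0],0],[[0,0,0],0],[[0,0,0],0],[[0,0,0],0],[[0,0,0],0]]'
python3 -c "from h import *;go(-46,0,101)"
```

```text
t 1.4 box pos [-45.3  10. ] z 211.2 shift [ -1.   10.4 110.1] turn 1.11 F [1.3 7.4 0.5] open 57.6
t: 1.82
position: [0.5009, -0.1599, 0.0999]
tool_rot: [[0.994, -0.109, -0.0], [-0.109, -0.994, 0.0], [-0.0, -0.0, -1.0]]
force: [-0.2, -0.7, -0.1]
opening: 0.0284
t: 2.23
position: [0.5022, -0.1601, 0.1026]
tool_rot: [[0.994, -0.109, 0.002], [-0.109, -0.994, -0.001], [0.002, 0.001, -1.0]]
force: [0.9, -0.2, -0.1]
opening: 0.026
t 2.23 box pos [-44.2  -2.4] z 102.6 shift [-1.8 -2.4  1.6] turn 0.03 F [ 0.9 -0.2 -0.1] open 26.0
```

```bash
cat > m.py <<'E'
from h import *
import sys
shot('wrist',sys.argv[1]); p,im,d=cloud(sys.argv[1]); h,s,v=cv2.split(cv2.cvtColor(im,cv2.COLOR_RGB2HSV)); z=p[...,2]
m=((h<5)|(h>175))&(s>150)&(v>60)&(z>.095)&(z<.115)
e=np.array([[np.cos(YAW),-np.sin(YAW)],[np.sin(YAW),np.cos(YAW)]]); q=(p[m][:,:2]-B)@e*1e3
for a in range(-70,60,10):
    k=q[(q[:,0]>=a)&(q[:,0]<a+10)]
    if len(k): print(a,k[:,1].min().round(1),k[:,1].max().round(1),len(k))
print(q[:,0].min(),q[:,0].max())
go(-46,0,101)
E
python3 m.py d
```

```text
-70 -7.1 6.0 88
-60 -6.4 5.9 228
-50 -7.0 5.8 246
-40 -7.0 5.7 255
-30 -6.9 6.2 276
-20 -35.6 34.0 1079
-10 -35.7 34.0 1559
0 -35.7 34.1 1633
10 -36.0 34.0 1747
20 -36.0 33.8 1774
30 -36.2 34.1 1917
40 -36.0 33.8 2055
50 -35.9 33.8 554
-64.46992109249192 52.83024074022448
t 2.28 box pos [-44.3  -2.4] z 102.4 shift [-1.7 -2.4  1.4] turn 0.03 F [-0.1  1.  -0. ] open 26.0
```

View pics/d.png

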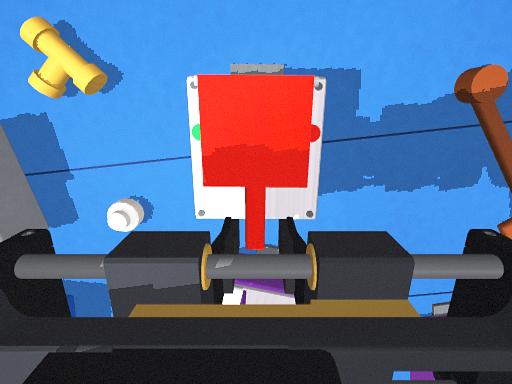

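The tab at (256,215) lies between the fingers at (233,240) and (285,240). The box yaw is confirmed. I'll centre and close.

```bash
sed -i 's/^B=.*/B=np.array([.5453,-.1631]); YAW=-.110/' h.py
python3 -m handwheel '[[[-2,-1,0],0],[[-2,-1,1],0],[[0,0,0],0],[[0,0,0],0],[[0,0,0],0]]' 
python3 -m handwheel '[[[0,0,0],0],[[0,0,0],0],[[0,0,0],0],[[0,0,0],0],[[0,0,0],0]]' -1 8
python3 -c "from h import *;go(-46,0,101)"
```

```text
t: 2.7
position: [0.4976, -0.1573, 0.1002]
tool_rot: [[0.994, -0.109, 0.0], [-0.109, -0.994, 0.0], [0.0, -0.0, -1.0]]
force: [0.3, 0.8, -0.7]
opening: 0.0262
t: 3.12
position: [0.4976, -0.1574, 0.1002]
tool_rot: [[0.994, -0.109, -0.0], [-0.109, -0.994, 0.0], [-0.0, -0.0, -1.0]]
force: [-0.7, 0.7, -0.5]
opening: 0.0033
t 3.12 box pos [-48.    0.5] z 100.2 shift [ 2.   0.5 -0.8] turn 0.03 F [-0.7  0.7 -0.5] open 3.3
```

```bash
python3 - <<'E'
from h import *
a=shot('side','e')['pixels'];w=shot('wrist','e2')['pixels']
cv2.imwrite('pics/e.png',np.hstack([cv2.resize(a[170:290,220:380],(480,360)),cv2.resize(w,(480,360))[:, :320]])[:,:,::-1])
go(-46,0,101)
E
```

```text
t 3.22 box pos [-48.    0.5] z 100.2 shift [ 2.   0.5 -0.8] turn 0.03 F [-0.  -0.5 -0. ] open 1.2
```

View pics/e.png

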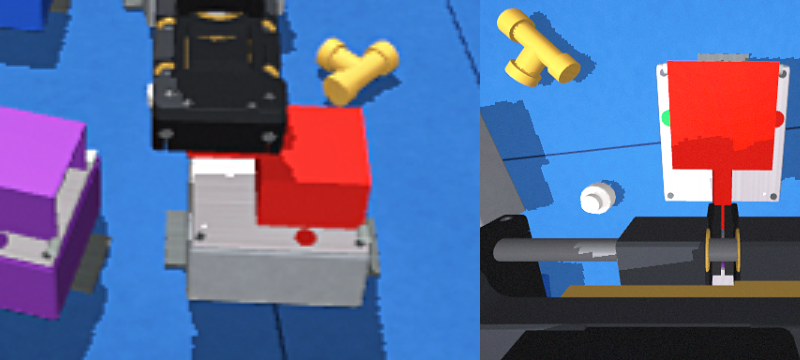

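```bash
python3 - <<'E'
from h import *
c=np.load('pics/e2.npz'); im=c['pixels']; cv2.imwrite('pics/e3.png',cv2.resize(im[160:320,200:320],(600,800))[:600,:,::-1])
p,im,d=cloud('e2'); e=np.array([[np.cos(YAW),-np.sin(YAW)],[np.sin(YAW),np.cos(YAW)]])
for v in (190,200,210,216,220,230,240):
  for u in (242,249,253,257,261,265,272):
    q=p[v,u]; print((e.T@(q[:2]-B)*1e3).round().astype(int),int(q[2]*1e3),end=' | ')
  print(v)
go(-46,0,101)
E
```

```text
[-36  14] 60 | [-23   6] 103 | [-22   3] 105 | [-22   1] 104 | [-22  -2] 104 | [-22  -5] 105 | [-36 -11] 60 | 190
[-46  14] 59 | [-29   6] 104 | [-30   4] 104 | [-29   1] 105 | [-29  -2] 104 | [-29  -5] 104 | [-45 -12] 60 | 200
[-54  14] 62 | [-37   6] 104 | [-37   4] 104 | [-37   1] 104 | [-37  -2] 104 | [-37  -5] 104 | [-54 -12] 60 | 210
[-86  18] 0 | [-42   6] 103 | [-41   4] 104 | [-41   1] 104 | [-41  -2] 103 | [-41  -5] 104 | [-86 -15] 0 | 216
[-90  18] 0 | [-38   6] 117 | [-40   3] 114 | [-40   1] 113 | [-39  -2] 115 | [-39  -4] 114 | [-38  -9] 117 | 220
[-38   9] 132 | [-39   5] 129 | [-40   3] 128 | [-46   1] 115 | [-40  -2] 129 | [-40  -4] 128 | [-38  -8] 132 | 230
[-13   5] 191 | [-40   5] 141 | [-40   3] 141 | [-53   1] 117 | [-42  -2] 137 | [-40  -4] 141 | [-38  -8] 143 | 240
t 3.22 box pos [-48.    0.5] z 100.2 shift [ 2.   0.5 -0.8] turn 0.03 F [-0.  -0.5 -0. ] open 1.2
```

View pics/e3.png

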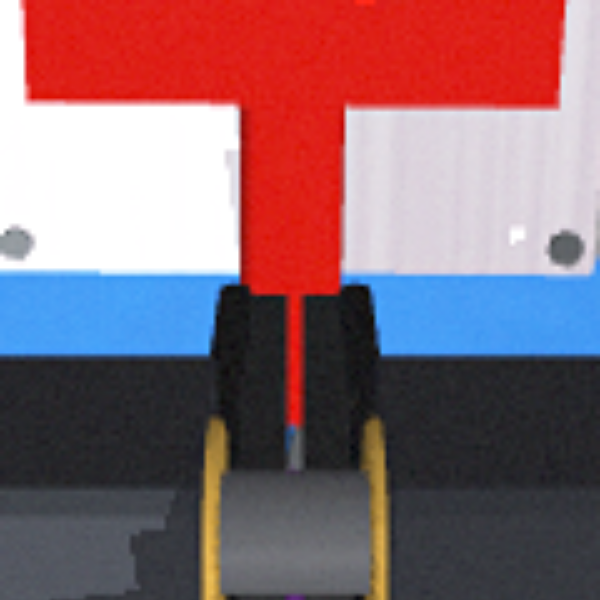

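```bash
python3 - <<'E'
from h import *
print(robot.finger_overhang)
for f in 'c','d','e2':
    c=np.load(f'pics/{f}.npz'); p,im,d=cloud(f); t=(p-c['P'])@c['R']*1e3
    m=(im.max(-1)<70)&(d>0)&(abs(t[...,0])<14)&(abs(t[...,1])<65)&(t[...,2]>-40)
    q=t[m]; k=np.argsort(-q[:,2])[:400:40]; print(f,m.sum(),q[k].round().tolist())
    # dark px column profile at fingertip
E
```

```text
0.022
c 1097 [[8.0, 36.0, -12.0], [8.0, 35.0, -14.0], [9.0, 35.0, -15.0], [-10.0, -30.0, -16.0], [-9.0, -30.0, -17.0], [-2.0, -30.0, -19.0], [9.0, -36.0, -20.0], [9.0, -35.0, -21.0], [10.0, 36.0, -22.0], [8.0, 34.0, -23.0]]
d 819 [[9.0, -21.0, -12.0], [8.0, -15.0, -14.0], [10.0, 21.0, -17.0], [8.0, -14.0, -18.0], [9.0, -15.0, -20.0], [10.0, -18.0, -21.0], [9.0, 17.0, -22.0], [9.0, -13.0, -24.0], [8.0, -13.0, -26.0], [8.0, 17.0, -27.0]]
e2 585 [[8.0, -1.0, -11.0], [8.0, -5.0, -15.0], [9.0, -6.0, -17.0], [8.0, -3.0, -19.0], [10.0, 7.0, -21.0], [8.0, -3.0, -24.0], [10.0, -7.0, -25.0], [8.0, 6.0, -27.0], [10.0, -6.0, -29.0], [8.0, 6.0, -31.0]]
```

The depth shows the fingers ending about 11 mm behind the TCP, in every wrist picture, including (c) in free air. The stated figure is 22 mm ahead. They closed above the tab (tips near z 111), which explains the 1.2 mm opening. I'll reopen and descend in stages, watching the force.

```bash

python3 -m handwheel '[[[2,0,0],0],[[0,0,0],0],[[0,0,0],0],[[0,0,0],0],[[0,0,0],0]]' -0.4 8
python3 -m handwheel '[[[0,0,4],0],[[0,0,4],0],[[0,0,4],0],[[0,0,4],0],[[0,0,0],0]]'
python3 -m handwheel '[[[0,0,3],0],[[0,0,0],0],[[0,0,3],0],[[0,0,0],0],[[0,0,0],0]]'
python3 -c "from h import *;go(-46,0,80)"
```

```text
t: 3.63
position: [0.4996, -0.1576, 0.1001]
tool_rot: [[0.994, -0.109, -0.0], [-0.109, -0.994, 0.0], [-0.0, -0.0, -1.0]]
force: [-0.8, 0.7, -1.1]
opening: 0.0235
t: 4.05
position: [0.4989, -0.1574, 0.083]
tool_rot: [[0.994, -0.109, -0.002], [-0.109, -0.994, 0.001], [-0.002, -0.0, -1.0]]
force: [-1.0, 1.0, -1.1]
opening: 0.0263
t: 4.47
position: [0.4995, -0.1576, 0.0781]
tool_rot: [[0.994, -0.109, -0.0], [-0.109, -0.994, 0.0], [-0.0, -0.0, -1.0]]
force: [-0.3, -0.4, 0.5]
opening: 0.0258
t 4.47 box pos [-46.1   0.5] z 78.1 shift [ 0.1  0.5 -1.9] turn 0.03 F [-0.3 -0.4  0.5] open 25.8
```

```bash

python3 -m handwheel '[[[0,0,4],0],[[0,0,3],0],[[0,0,0],0],[[0,0,0],0],[[0,0,0],0]]' -1 8
python3 -m handwheel '[[[0,0,0],0],[[0,0,0],0],[[0,0,0],0],[[0,0,0],0],[[0,0,0],0]]'
python3 -c "from h import *;go(-46,0,71)"
```

```text
t: 4.88
position: [0.4994, -0.157, 0.0709]
tool_rot: [[0.994, -0.109, -0.0], [-0.109, -0.994, 0.001], [-0.001, -0.001, -1.0]]
force: [0.6, 2.1, -2.0]
opening: 0.0137
t: 5.3
position: [0.4996, -0.1571, 0.0711]
tool_rot: [[0.994, -0.109, -0.0], [-0.109, -0.994, 0.001], [-0.0, -0.0, -1.0]]
force: [-0.7, 5.2, -1.5]
opening: 0.014
t 5.3 box pos [-46.1   0.9] z 71.1 shift [0.1 0.9 0.1] turn 0.05 F [-0.7  5.2 -1.5] open 14.0
```

Now 14.0 mm: the tab is gripped. I'll lift along the arc (r 108 mm, start angle 20.6°).

```bash

python3 -m handwheel '[[[4,-1,-8.7],0],[[4.1,0,-8.2],0],[[5.2,0,-7.9],0],[[5.8,0,-7.4],0],[[6.5,0,-6.8],0]]'
python3 -c "from h import *;go(-21,0,110)"
python3 -m handwheel '[[[6.9,0,-6.4],0],[[7.5,0,-5.6],0],[[8,0,-5],0],[[8.4,0,-4.2],0],[[8.8,0,-3.6],0]]'
python3 -c "from h import *;go(19,0,135)"
```

```text
t: 5.72
position: [0.5259, -0.1601, 0.1115]
tool_rot: [[0.994, -0.11, 0.001], [-0.11, -0.994, -0.001], [0.001, 0.001, -1.0]]
force: [0.1, -0.5, -3.5]
opening: 0.0136
t 5.72 box pos [-19.6   0.8] z 111.5 shift [-1.4  0.8  1.5] turn 0.0 F [ 0.1 -0.5 -3.5] open 13.6
t: 6.13
position: [0.5652, -0.1647, 0.1354]
tool_rot: [[0.994, -0.11, -0.0], [-0.11, -0.994, -0.001], [-0.0, 0.001, -1.0]]
force: [-0.6, -4.2, -2.4]
opening: 0.014
t 6.13 box pos [19.9  0.6] z 135.4 shift [-0.9  0.6  0.4] turn -0.01 F [-0.6 -4.2 -2.4] open 14.0
```

```bash

python3 -m handwheel '[[[9.1,0.5,-2.5],0],[[9.1,0,-2.2],0],[[9.3,0,-1],0],[[9.4,0,-0.4],0],[[9.4,0,0.6],0]]'
python3 -m handwheel '[[[9.3,0,1.2],0],[[9.2,0,2.2],0],[[9,0,2.9],0],[[8,0,3.4],0],[[0,0,0],0]]'
python3 - <<'E'
from h import *
go(101.6,0,130)
b=shot('side','f')['pixels'];a=shot('scene','f2')['pixels']
cv2.imwrite('pics/f.png',np.hstack([cv2.resize(b[130:290,220:400],(405,360)),cv2.resize(a[110:250,140:300],(395,360))])[:,:,::-1])
E
```

```text
t: 6.55
position: [0.6112, -0.1702, 0.1404]
tool_rot: [[0.994, -0.11, -0.0], [-0.11, -0.994, -0.001], [-0.0, 0.001, -1.0]]
force: [-2.0, -4.8, -1.3]
opening: 0.0142
t: 6.97
position: [0.6473, -0.1744, 0.1297]
tool_rot: [[0.994, -0.11, 0.0], [-0.11, -0.994, -0.001], [0.0, 0.001, -1.0]]
force: [-1.0, -6.5, -2.0]
opening: 0.0137
t 6.97 box pos [ 1.026e+02 -1.000e-01] z 129.7 shift [-1.  -0.1 -0.3] turn -0.01 F [-1.  -6.5 -2. ] open 13.7
```

View pics/f.png

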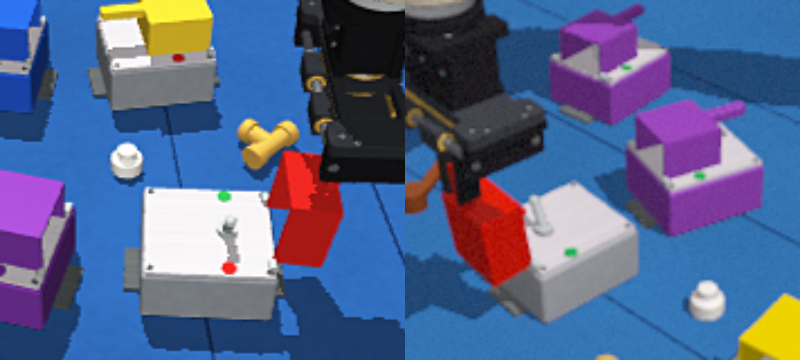

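The cover is upright at (305,215), with the toggle exposed at (228,235) leaning towards the red dot. Before moving in by the toggle, I'll check where the gripper body actually starts.

```bash
python3 - <<'E'
from h import *
c=np.load('pics/e2.npz'); p,im,d=cloud('e2'); t=(p-c['P'])@c['R']*1e3
m=(d>0)&(d<.25)&(t[...,2]<5)&(abs(t[...,1])<110)
q=t[m]
for lo in range(-200,0,10):
    k=q[(q[:,2]>=lo)&(q[:,2]<lo+10)]
    if len(k): print(lo,len(k),k[:,:2].min(0).round(),k[:,:2].max(0).round())
print(c['mount'].round(3).tolist())
E
python3 -m handwheel '[[[0,0.5,0],0],[[0,0.5,0],0],[[0,0,0],0],[[0,0,0],0],[[0,0,0],0]]'
```

```text
-140 3999 [ 21. -50.] [27. 18.]
-130 20183 [  7. -64.] [27. 67.]
-120 10912 [ -0. -68.] [34. 69.]
-110 14068 [-20. -80.] [37. 81.]
-100 13339 [-31. -86.] [38. 87.]
-90 3190 [-39. -86.] [37. 88.]
-80 77 [-7. -5.] [9. 7.]
-70 318 [-13.  -5.] [3. 7.]
-60 139 [-8. -6.] [10.  8.]
-50 229 [ 7. -8.] [11.  9.]
-40 245 [ 4. -9.] [11. 10.]
-30 211 [ 8. -9.] [10. 11.]
-20 200 [-11.  -9.] [10. 11.]
-10 13902 [-15. -35.] [102.  36.]
[[-0.0, -0.956, -0.292, 0.079], [1.0, 0.0, -0.001, 0.001], [0.001, -0.292, 0.956, -0.174], [0.0, 0.0, 0.0, 1.0]]
t: 7.48
position: [0.6457, -0.1743, 0.1306]
tool_rot: [[0.994, -0.109, -0.0], [-0.109, -0.994, -0.0], [-0.0, 0.0, -1.0]]
force: [1.0, -5.1, -3.5]
opening: 0.014
```

The body starts about 82 mm behind, so the whole tool sits roughly 32 mm higher than reported and its own dimensions hold. I'll release, rise, and go to the red-dot side of the toggle.

```bash

python3 -m handwheel '[[[0,0,0],0],[[0,0,0],0],[[0,0,0],0],[[0,0,0],0],[[0,0,0],0]]' -0.4 8
python3 -c "from h import *;go(101.6,0,130)"
python3 -m handwheel '[[[0,0,-15],0],[[0,0,-20],0],[[0,0,-20],0],[[0,0,-5],0],[[0,0,0],0]]'
python3 -c "from h import *;go(17,-48,190)"
```

```text
t: 7.9
position: [0.6459, -0.1735, 0.131]
tool_rot: [[0.994, -0.109, 0.0], [-0.109, -0.994, 0.0], [0.0, -0.0, -1.0]]
force: [0.1, 0.2, -0.4]
opening: 0.0257
t 7.9 box pos [101.1   0.7] z 131.0 shift [0.5 0.7 1. ] turn 0.07 F [ 0.1  0.2 -0.4] open 25.7
t: 8.32
position: [0.6468, -0.174, 0.1929]
tool_rot: [[0.994, -0.109, 0.003], [-0.109, -0.994, -0.001], [0.003, 0.0, -1.0]]
force: [-0.6, -0.1, -0.1]
opening: 0.0261
t 8.32 box pos [102.1   0.3] z 192.9 shift [-85.1  48.2   2.6] turn 0.05 F [-0.6 -0.1 -0.1] open 26.1
```

```bash

python3 -m handwheel '[[[-28,16,0],0],[[-28,16,0],0],[[-28,16,0],0],[[0,0,0],0],[[0,0,0],0]]' -1 20
python3 -m handwheel '[[[0,0,20],0],[[0,0,20],0],[[0,0,0],0],[[0,0,0],0],[[0,0,0],0]]'
python3 - <<'E'
from h import *
go(17,-48,65); shot('wrist','g'); go(17,-48,65)
p,im,d=cloud('g'); e=np.array([[np.cos(YAW),-np.sin(YAW)],[np.sin(YAW),np.cos(YAW)]])
q=((p[...,:2]-B)@e)*1e3; z=p[...,2]*1e3
h,s,v=cv2.split(cv2.cvtColor(im,cv2.COLOR_RGB2HSV))
m=(abs(q[...,0]-17)<15)&(abs(q[...,1])<32)&(z>64)&(z<110)&(s<90)
for lo in range(64,104,4):
    k=m&(z>=lo)&(z<lo+4)
    if k.sum(): print(lo,k.sum(),q[k].mean(0).round(1),q[k].min(0).round(1),q[k].max(0).round(1))
g=(abs(z-60)<6)
for n,mm in dict(green=(h>50)&(h<75)&(s>120),red=((h<5)|(h>175))&(s>150)).items():
    k=mm&g&(abs(q[...,0])<60)&(abs(q[...,1])<60); print(n,k.sum(),q[k].mean(0) if k.any() else 0)
E
```

```text
t: 8.73
position: [0.555, -0.214, 0.1899]
tool_rot: [[0.994, -0.112, -0.001], [-0.112, -0.994, -0.0], [-0.001, 0.001, -1.0]]
force: [0.7, -0.2, -0.2]
opening: 0.0032
t: 9.15
position: [0.5577, -0.2121, 0.1513]
tool_rot: [[0.994, -0.108, 0.0], [-0.108, -0.994, 0.0], [0.0, -0.0, -1.0]]
force: [0.2, -0.6, 0.3]
opening: 0.0002
t 9.15 box pos [ 17.7 -47.4] z 151.3 shift [-0.7  0.7 86.3] turn 0.08 F [ 0.2 -0.6  0.3] open 0.2
t 9.2 box pos [ 17.9 -47.5] z 151.7 shift [-1.   0.5 86.7] turn 0.08 F [-0.4  0.2  0.7] open 0.3
64 148 [17.2  1.8] [ 7.4 -8.8] [25.   8.5]
68 22 [17.8 -0.8] [ 9.1 -7.3] [22.9  3.4]
72 22 [18.9 -4. ] [14.4 -9.1] [21.  -0.8]
76 17 [19.  -6.7] [ 14.5 -12.7] [20.8 -3.5]
80 21 [18.4 -7.6] [ 14.1 -14.2] [20.7 -5.1]
84 19 [18.6 -9.8] [ 13.8 -13.5] [21.  -7.5]
88 43 [ 18.  -14.9] [ 11.4 -19.8] [21.4 -9.1]
92 68 [ 16.2 -15.1] [ 11.5 -19.1] [ 20.6 -10.5]
green 124 [16.89200535 43.67276915]
red 124 [ 16.06669459 -44.09894185]
```

View pics/g.png

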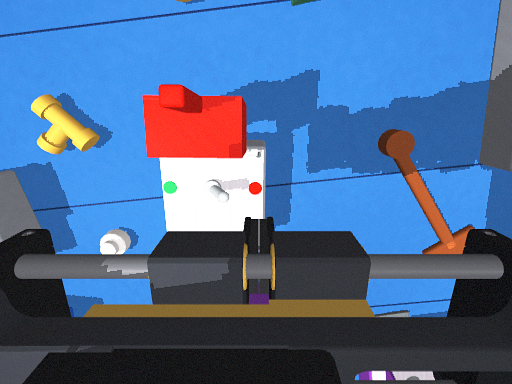

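The dots map to (16.9, 43.7) and (16.1, -44.1), matching the spec, and the toggle end is at y -15. I'll descend and push towards green.

```bash

python3 -m handwheel '[[[-1,0,20],0],[[0,0,20],0],[[0,0,20],0],[[0,0,10],0],[[0,0,0],0]]'
python3 -m handwheel '[[[0,0,6],0],[[0,0,6],0],[[0,0,4],0],[[0,0,0],0],[[0,0,0],0]]'
python3 -c "from h import *;go(17,-6,65)"
python3 -m handwheel '[[[0,-6,0],0],[[0,-6,0],0],[[0,-6,0],0],[[0,-6,0],0],[[0,0,0],0]]'
python3 -c "from h import *;go(17,-6,65)"
```

```text
t: 9.62
position: [0.5551, -0.2122, 0.0792]
tool_rot: [[0.994, -0.109, -0.003], [-0.109, -0.994, 0.001], [-0.003, -0.001, -1.0]]
force: [-1.0, -0.3, -0.9]
opening: 0.001
t: 10.03
position: [0.556, -0.2126, 0.065]
tool_rot: [[0.994, -0.109, 0.0], [-0.109, -0.994, -0.0], [0.0, 0.0, -1.0]]
force: [0.5, -0.4, 1.0]
opening: 0.0005
t 10.03 box pos [ 16.1 -48. ] z 65.0 shift [  0.9 -42.   -0. ] turn 0.04 F [ 0.5 -0.4  1. ] open 0.5
t: 10.45
position: [0.5592, -0.1874, 0.0653]
tool_rot: [[0.994, -0.108, 0.001], [-0.108, -0.994, -0.0], [0.001, 0.0, -1.0]]
force: [-0.2, -1.0, 0.3]
opening: 0.0006
t 10.45 box pos [ 16.5 -22.6] z 65.3 shift [  0.6 -16.6   0.3] turn 0.13 F [-0.2 -1.   0.3] open 0.6
```

```bash

python3 -m handwheel '[[[0,-3,0],0],[[0,-3,0],0],[[0,-3,0],0],[[0,-3,0],0],[[0,0,0],0]]'
python3 -m handwheel '[[[0,-1.5,0],0],[[0,-1.5,0],0],[[0,0,0],0],[[0,0,0],0],[[0,0,0],0]]'
python3 -c "from h import *;go(17,-6,65)"
```

```text
t: 10.87
position: [0.56, -0.1762, 0.0649]
tool_rot: [[0.994, -0.109, 0.0], [-0.109, -0.994, 0.0], [0.0, -0.0, -1.0]]
force: [-0.5, -1.5, 1.6]
opening: 0.0
t: 11.28
position: [0.5602, -0.1738, 0.0647]
tool_rot: [[0.994, -0.109, 0.0], [-0.109, -0.994, 0.0], [-0.0, -0.0, -1.0]]
force: [1.0, -2.2, 1.5]
opening: 0.0005
t 11.28 box pos [16. -9.] z 64.7 shift [ 1.  -3.  -0.3] turn 0.03 F [ 1.  -2.2  1.5] open 0.5
```

```bash

python3 -m handwheel '[[[0,-1.5,0],0],[[0,-1.5,0],0],[[0,0,0],0],[[0,0,0],0],[[0,0,0],0]]'
python3 -m handwheel '[[[0,-1.5,0],0],[[0,-1.5,0],0],[[0,0,0],0],[[0,0,0],0],[[0,0,0],0]]'
python3 -c "from h import *;go(17,-6,65)"
```

```text
t: 11.7
position: [0.5605, -0.1705, 0.0647]
tool_rot: [[0.994, -0.109, -0.0], [-0.109, -0.994, 0.0], [-0.0, -0.0, -1.0]]
force: [0.2, -1.3, 1.6]
opening: 0.0006
t: 12.12
position: [0.5607, -0.1687, 0.0647]
tool_rot: [[0.994, -0.11, -0.0], [-0.11, -0.994, -0.001], [-0.0, 0.001, -1.0]]
force: [1.4, -5.3, -0.6]
opening: 0.0003
t 12.12 box pos [15.9 -3.8] z 64.7 shift [ 1.1  2.2 -0.3] turn -0.0 F [ 1.4 -5.3 -0.6] open 0.3
```

```bash

python3 -m handwheel '[[[0,-1,0],0],[[0,-1,0],0],[[0,0,0],0],[[0,0,0],0],[[0,0,0],0]]'
python3 -c "from h import *;go(17,-6,65)"
python3 -m handwheel '[[[0,6,0],0],[[0,12,0],0],[[0,12,0],0],[[0,12,0],0],[[0,0,0],0]]'
python3 -m handwheel '[[[0,0,-20],0],[[0,0,-35],0],[[0,0,-35],0],[[0,0,-35],0],[[0,0,0],0]]' -0.4 8
python3 - <<'E'
from h import *
robot.read_camera('side')
go(101.6,0,190); shot('wrist','k')
p,im,d=cloud('k'); e=np.array([[np.cos(YAW),-np.sin(YAW)],[np.sin(YAW),np.cos(YAW)]])
q=((p[...,:2]-B)@e)*1e3; z=p[...,2]*1e3
h,s,v=cv2.split(cv2.cvtColor(im,cv2.COLOR_RGB2HSV))
m=(abs(q[...,0]-17)<15)&(abs(q[...,1])<32)&(z>64)&(z<110)&(s<90)
for lo in range(64,104,4):
    k=m&(z>=lo)&(z<lo+4)
    if k.sum(): print(lo,k.sum(),q[k].mean(0).round(1),q[k].min(0).round(1),q[k].max(0).round(1))
r=((h<5)|(h>175))&(s>150)&(z>110)&(z<200)&(q[...,0]>20)&(q[...,0]<140)
for lo in range(110,200,10):
    k=r&(z>=lo)&(z<lo+10)
    if k.sum()>5: print('red',lo,k.sum(),q[k].min(0).round(1),q[k].max(0).round(1))
E
```

```text
t: 12.53
position: [0.5607, -0.1682, 0.0647]
tool_rot: [[0.994, -0.111, -0.0], [-0.111, -0.994, -0.002], [0.0, 0.002, -1.0]]
force: [-0.7, -8.9, -0.3]
opening: 0.0005
t 12.53 box pos [15.9 -3.4] z 64.7 shift [ 1.1  2.6 -0.3] turn -0.07 F [-0.7 -8.9 -0.3] open 0.5
t: 12.95
position: [0.5555, -0.2114, 0.0645]
tool_rot: [[0.994, -0.113, -0.001], [-0.113, -0.994, -0.001], [-0.001, 0.001, -1.0]]
force: [-1.1, -0.8, -0.2]
opening: 0.0005
t: 13.37
position: [0.5598, -0.2083, 0.1974]
tool_rot: [[0.994, -0.109, 0.01], [-0.109, -0.994, -0.003], [0.01, 0.002, -1.0]]
force: [1.5, 0.1, 1.1]
opening: 0.0231
t 13.42 box pos [ 18.3 -43.2] z 194.1 shift [ 83.3 -43.1   4.6] turn 0.03 F [ 0.4 -0.2 -0.7] open 24.3
64 115 [16.8 -2.3] [ 7.7 -8.4] [24.8  6.8]
68 26 [17.6 -0.1] [ 8.7 -6.2] [22.9  5.1]
72 24 [17.2  3.1] [11.6  0.3] [20.9  7.9]
76 22 [17.9  5.5] [12.4  3.1] [21.2 10.3]
80 26 [17.3  7.4] [12.2  4.7] [20.8 12. ]
84 22 [17.4  9.6] [12.4  7.3] [21.2 13.3]
88 33 [17.9 13.5] [11.9  9. ] [21.8 20.5]
92 51 [16.5 15. ] [12.2 10.4] [20.3 19.2]
red 120 3151 [ 60.8 -35.7] [103.6  34.4]
red 130 579 [ 61.  -35.5] [103.3  34.2]
red 140 42 [93.8 -8. ] [104.4   4.1]
red 150 46 [93.9 -8. ] [105.    3.5]
red 160 56 [95.5 -8.1] [106.1   3.7]
red 170 366 [96.2 -8.1] [107.5   6.4]
```

View pics/k.png

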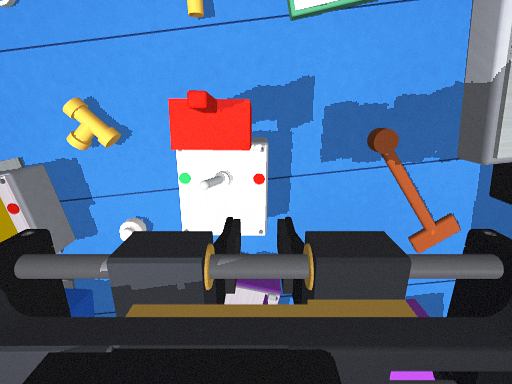

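The toggle end is now at y +15 on the green side, mirroring its start, and the stop was felt at 9 N. I'll regrip the upright tab.

```bash

python3 -m handwheel '[[[28,-14,0],0],[[28,-14,0],0],[[27,-14.5,0],0],[[0,0,0],0],[[0,0,0],0]]'
python3 -c "from h import *;go(101.1,0,131)"
python3 -m handwheel '[[[0,0,15],0],[[0,0,15],0],[[0,0,15],0],[[0,0,13],0],[[0,0,0],0]]'
python3 -c "from h import *;go(101.1,0,131)"
python3 -m handwheel '[[[0,0,0],0],[[0,0,0],0],[[0,0,0],0],[[0,0,0],0],[[0,0,0],0]]' -1 8
python3 -c "from h import *;go(101.1,0,131)"
```

```text
t: 13.88
position: [0.6438, -0.1724, 0.187]
tool_rot: [[0.994, -0.107, -0.003], [-0.107, -0.994, 0.002], [-0.003, -0.002, -1.0]]
force: [-0.5, -0.5, -0.5]
opening: 0.0259
t 13.88 box pos [98.9  1.5] z 187.0 shift [ 2.3  1.6 56. ] turn 0.19 F [-0.5 -0.5 -0.5] open 25.9
t: 14.3
position: [0.6409, -0.1748, 0.1279]
tool_rot: [[0.994, -0.11, -0.006], [-0.11, -0.994, 0.001], [-0.006, -0.0, -1.0]]
force: [0.3, 0.5, 0.2]
opening: 0.0263
t 14.3 box pos [96.3 -1.2] z 127.9 shift [ 4.8 -1.2 -3.2] turn -0.02 F [0.3 0.5 0.2] open 26.3
t: 14.72
position: [0.6442, -0.1743, 0.1328]
tool_rot: [[0.994, -0.109, 0.002], [-0.109, -0.994, -0.0], [0.002, -0.0, -1.0]]
force: [-0.7, 0.4, 2.3]
opening: 0.0139
t 14.72 box pos [99.6 -0.2] z 132.8 shift [ 1.5 -0.2  1.8] turn 0.04 F [-0.7  0.4  2.3] open 13.9
```

```bash

python3 -m handwheel '[[[-9,0,-3.6],0],[[-9.1,0,-2.7],0],[[-9.3,0,-1.9],0],[[-9.5,0,-1],0],[[-9.5,0,-0.3],0]]'
python3 -m handwheel '[[[-9.5,0,0.6],0],[[-9.4,0,1.4],0],[[-9.2,0,2.2],0],[[-9.1,0,3],0],[[-8.7,0,3.8],0]]'
python3 -c "from h import *;go(7.2,0,131)"
python3 -m handwheel '[[[-8.3,0,4.6],0],[[-8,0,5.2],0],[[-7.4,0,5.9],0],[[-6.9,0,6.6],0],[[-6.3,0,7.1],0]]'
python3 -c "from h import *;go(-29.7,0,101.6)"
```

```text
t: 15.13
position: [0.5971, -0.1687, 0.1422]
tool_rot: [[0.994, -0.109, 0.002], [-0.109, -0.994, 0.0], [0.002, -0.0, -1.0]]
force: [2.4, 3.4, 3.6]
opening: 0.0137
t: 15.55
position: [0.5505, -0.1632, 0.13]
tool_rot: [[0.994, -0.109, -0.001], [-0.109, -0.994, 0.001], [-0.001, -0.001, -1.0]]
force: [0.7, 4.9, 1.0]
opening: 0.0137
t 15.55 box pos [5.2 0.4] z 130.0 shift [ 2.   0.4 -1. ] turn 0.07 F [0.7 4.9 1. ] open 13.7
t: 15.97
position: [0.5135, -0.1589, 0.0999]
tool_rot: [[0.994, -0.109, -0.002], [-0.109, -0.994, 0.002], [-0.002, -0.001, -1.0]]
force: [2.8, 5.7, -0.6]
opening: 0.0139
t 15.97 box pos [-32.1   0.7] z 99.9 shift [ 2.4  0.7 -1.7] turn 0.07 F [ 2.8  5.7 -0.6] open 13.9
```

```bash

python3 -m handwheel '[[[-5.2,-0.7,7.2],0],[[-4.5,0,8],0],[[-3.9,0,8.2],0],[[-2.2,0,6],0],[[0,0,0],0]]'
python3 -c "from h import *;go(-46,0,71)"
python3 -m handwheel '[[[0,0,1],0],[[0,0,1],0],[[0,0,1],0],[[0,0,0],0],[[0,0,0],0]]'
python3 -c "from h import *;go(-46,0,71)"
```

```text
t: 16.38
position: [0.4969, -0.1568, 0.0693]
tool_rot: [[0.994, -0.109, -0.004], [-0.109, -0.994, 0.002], [-0.004, -0.001, -1.0]]
force: [-0.9, 5.4, -0.5]
opening: 0.0138
t 16.38 box pos [-48.8   0.9] z 69.3 shift [ 2.8  0.9 -1.7] turn 0.04 F [-0.9  5.4 -0.5] open 13.8
t: 16.8
position: [0.4971, -0.1568, 0.0675]
tool_rot: [[0.994, -0.109, -0.004], [-0.109, -0.994, 0.001], [-0.004, -0.001, -1.0]]
force: [-4.1, 7.1, 6.2]
opening: 0.0138
t 16.8 box pos [-48.6   0.9] z 67.5 shift [ 2.6  0.9 -3.5] turn 0.04 F [-4.1  7.1  6.2] open 13.8
```

The upward reaction of 6 N says it is on its stop. I'll release, rise, then press the top of the tab with closed fingers to make sure.

```bash

python3 -m handwheel '[[[0,0,-2],0],[[0,0,0],0],[[0,0,0],0],[[0,0,0],0],[[0,0,0],0]]' -0.4 8
python3 -m handwheel '[[[0,0,-10],0],[[0,0,-15],0],[[0,0,-10],0],[[0,0,0],0],[[0,0,0],0]]'
python3 -m handwheel '[[[0,0,0],0],[[0,0,0],0],[[0,0,0],0],[[0,0,0],0],[[0,0,0],0]]' -1 8
python3 -c "from h import *;go(-46,0,93)"
```

```text
t: 17.22
position: [0.4992, -0.1583, 0.0703]
tool_rot: [[0.994, -0.11, -0.0], [-0.11, -0.994, -0.0], [-0.0, 0.0, -1.0]]
force: [0.1, 0.6, -0.2]
opening: 0.0255
t: 17.63
position: [0.5001, -0.1581, 0.1062]
tool_rot: [[0.994, -0.109, 0.002], [-0.109, -0.994, -0.001], [0.002, 0.001, -1.0]]
force: [-0.2, -0.0, -0.5]
opening: 0.026
t: 18.05
position: [0.4994, -0.1578, 0.1051]
tool_rot: [[0.994, -0.109, -0.001], [-0.109, -0.994, 0.0], [-0.001, -0.0, -1.0]]
force: [0.0, -0.0, -0.3]
opening: 0.0028
t 18.05 box pos [-46.2   0.2] z 105.1 shift [ 0.2  0.2 12.1] turn 0.04 F [ 0.  -0.  -0.3] open 2.8
```

```bash

python3 -m handwheel '[[[0,0,3],0],[[0,0,3],0],[[0,0,3],0],[[0,0,2],0],[[0,0,0],0]]'
python3 -m handwheel '[[[0,0,1],0],[[0,0,1],0],[[0,0,1],0],[[0,0,0],0],[[0,0,0],0]]'
python3 -c "from h import *;go(-46,0,93)"
```

```text
t: 18.47
position: [0.4992, -0.1578, 0.0938]
tool_rot: [[0.994, -0.109, -0.001], [-0.109, -0.994, 0.0], [-0.001, -0.0, -1.0]]
force: [-0.8, -0.0, -0.5]
opening: 0.0004
t: 18.88
position: [0.4996, -0.1579, 0.0928]
tool_rot: [[0.994, -0.109, 0.0], [-0.109, -0.994, -0.0], [0.0, 0.0, -1.0]]
force: [-6.3, 1.7, 13.8]
opening: 0.0004
t 18.88 box pos [-46.    0.1] z 92.8 shift [-0.   0.1 -0.2] turn 0.03 F [-6.3  1.7 13.8] open 0.4
```

The tab takes 14 N without yielding, so the cover is down. I'll retreat and check.

```bash

python3 -m handwheel '[[[0,0,-10],0],[[0,0,-30],0],[[0,0,-35],0],[[0,0,-35],0],[[0,0,0],0]]'
python3 -m handwheel '[[[0,30,0],0],[[0,35,0],0],[[0,35,0],0],[[0,35,0],0],[[0,0,0],0]]'
python3 -m handwheel '[[[0,0,0],0],[[0,0,0],0],[[0,0,0],0],[[0,0,0],0],[[0,0,0],0]]'
python3 m.py l
python3 - <<'E'
from h import *
b=shot('side','n')['pixels'];a=shot('scene','n2')['pixels']
cv2.imwrite('pics/n.png',np.hstack([cv2.resize(b[100:280,170:370],(400,360)),cv2.resize(a[100:300,140:362],(400,360))])[:,:,::-1])
for f in 'n','n2':
    p,im,d=cloud(f); h,s,v=cv2.split(cv2.cvtColor(im,cv2.COLOR_RGB2HSV)); z=p[...,2]
    e=np.array([[np.cos(YAW),-np.sin(YAW)],[np.sin(YAW),np.cos(YAW)]]); q=(p[...,:2]-B)@e*1e3
    m=((h<5)|(h>175))&(s>150)&(z>.098)&(z<.2)&(abs(q[...,1])<40)&(abs(q[...,0])<70)
    for lo,hi in((-60,-20),(-10,20),(20,50)):
        k=m&(q[...,0]>lo)&(q[...,0]<hi); print(f,lo,k.sum(),np.median(z[k]) if k.any() else 0)
E
```

```text
t: 19.3
position: [0.503, -0.1585, 0.209]
tool_rot: [[0.994, -0.109, 0.01], [-0.109, -0.994, -0.003], [0.01, 0.002, -1.0]]
force: [2.1, -0.1, 0.3]
opening: 0.0004
t: 19.72
position: [0.4822, -0.3001, 0.2013]
tool_rot: [[0.993, -0.118, -0.001], [-0.118, -0.993, -0.003], [-0.001, 0.003, -1.0]]
force: [-0.9, 0.1, -0.6]
opening: 0.0003
t: 20.13
position: [0.4853, -0.291, 0.2017]
tool_rot: [[0.994, -0.107, 0.0], [-0.107, -0.994, -0.0], [0.0, -0.0, -1.0]]
force: [-0.6, 0.1, 0.2]
opening: 0.0005
-70 -6.3 5.7 39
-60 -7.2 6.7 139
-50 -7.0 6.2 147
-40 -7.1 6.2 148
-30 -7.7 6.3 157
-20 -35.4 35.5 438
-10 -35.4 35.5 720
0 -35.6 35.1 729
10 -35.6 35.0 801
20 -35.6 34.9 753
30 -35.9 34.7 822
40 -35.9 34.9 840
50 -35.8 34.7 338
-62.79717805324878 53.98573803284097
t 20.18 box pos [ -45.7 -133.9] z 201.6 shift [  -0.  -133.9  100.6] turn 0.12 F [-0.5  0.4 -0.6] open 0.8
n -60 0 0
n -10 0 0
n 20 262 0.10325558437187549
n2 -60 48 0.10185092550476388
n2 -10 203 0.10280421859515632
n2 20 212 0.10276904829285988
```

View pics/n.png

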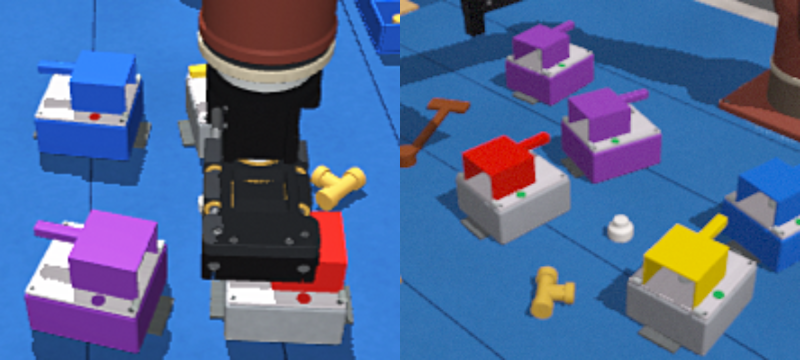

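The red cover is flat and shut at (500,165) in the scene crop, level at z of about 103 from tab to hinge. The yellow cover at (685,250) is shut and the look-alikes are undisturbed. The arm is clear, so I'm handing in.

```bash
python3 -c "from workcell import robot; print(robot.finish_job())"
```

```text
the job is handed in; nothing more can be done
None
```

The pump is switched on and the job is handed in at about 20 s. I lifted the red cover upright by its tab, pushed the toggle over to the green-dot side, then gripped the tab again and closed the cover.

**Last checks:**
- **Toggle:** before I closed the cover, the wrist camera put its end at y +15 mm, z about 90, against y -15 at the start. It stopped firmly at about 9 N.
- **Red cover:** its top is level at z 102–103 mm from tab to hinge in the scene camera (104 when shut). The tab took 14 N downward without yielding.
- **Yellow cover and look-alikes:** the yellow cover is shut, and the purple and blue boxes looked undisturbed.
- **Arm:** clear of everything, with wrist force near zero.

**What disagreed:**
- **Finger length:** the wrist depth showed the real fingertips about 11 mm behind the reported TCP, not 22 mm ahead of it. My first grasp therefore closed on nothing above the tab. I reopened, went about 30 mm lower, and the grip read 14 mm as it should.
- **Last side picture:** the gripper hid the front of the red cover, so that camera only confirmed its rear half.

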